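Register a copy mask on its board by feel

TASK

Pick up the loose aluminium mask plate by its grip bar, lay it on the white registration board with its hole-side long edge along the metal rail, and slide it gently along the rail until its round hole finds the steel pin and the plate drops fully home, flat on the board. Never force the plate against the pin, rail or board, and leave it released and lying still, with the other things on the desk undisturbed.

Things in the scene. Friction and masses are not known exactly. Their poses are not given: they have to be found in the camera images.
- board: Fixed white registration board, 240 (its x) by 300 (its y) by 18 mm, flat on the desk; origin at the centre of its underside, x towards the rail, y along it, z up. An aluminium rail 14 mm high, 22 mm wide, runs along its far (+x) side, inner face straight at x = +80 mm. A rigid steel pin stands in a slot in its top. The board's place varies, its yaw up to 0.25 rad either way.
- slot_mid (a point): Middle of the dark 66 mm slot, on the board's top face: x 46.5, y -25, z 18 mm of the board, same axes. The round pin (10 mm wide, 7 mm high, its top 1.5 mm a cone narrowing to a 7 mm flat) is clamped in the slot ANYWHERE up to 24 mm from here along the rail (+y or -y), new each time; the pin's own place is not reported. Under the plate it is found by feel.
- plate: Loose aluminium mask plate, 110 (its x) by 180 (its y) by 5 mm, 0.17 to 0.34 kg, at first flat on the desk; origin at the centre of its underside. Window 50 (x) by 70 (y) mm centred at x -20, y 45 mm. Its +x long edge goes along the rail, its axes then matching the board's. On the pin's top its underside is 7 mm above the board; home, it lies on the board.
- hole (a point): Centre, on the plate's underside, of its 12.5 mm round through hole, at x 22, y -25 mm of the plate (33 mm from the +x long edge, 65 mm from the -y short edge); axes as the plate's. Home over the pin there is about 1 mm of play all round and the plate's edge is within 2 mm of the rail.
- grip (a point): Centre of the plate's upright grip bar, 12 mm thick (plate's x), 60 mm long (plate's y), 36 mm high, foot on the plate's top face; this point is 18 mm above the plate's top, 23 mm above its underside, at x -18, y -45 mm of the plate (40 mm to -x, 20 mm to -y of the hole). Axes as the plate's.
- jar: Bystander: small glass paint jar with a white cap, 48 mm wide, 65 mm high, standing; origin at the centre of its underside.
- tape: Bystander: roll of blue tape, 90 mm wide, 25 mm high, lying flat; origin at the centre of its underside.
- lidcap: Bystander: white jar cap, 44 mm wide, 12 mm high; origin at the centre of its underside.
- eraser: Bystander: dark rubber eraser, 22 x 50 x 13 mm, lying on the near side of the board, clear of where the plate goes; origin at the centre of its underside.
Things that resemble listed ones, but are neither listed nor needed, are in the scene too. Several things have the shape of the plate; the one meant has the colours described above.

How it is judged:
By the outcome, as a careful person would: the job done as asked, in the order asked, and still so for the second after the job is handed in, with the robot touching nothing.
It also fails if it takes over 61 s, if anything falls off the work surface, if the arm or the gripper's body presses on something with over 40 N, if the wrist force passes 120 N, or if a joint passes its speed limit or range.

ROBOT

A 7-joint arm with a two-finger parallel gripper is mounted at the origin on the work surface. World frame = base frame: x ahead of the robot, y to its left, z up, the work surface at z = 0. Lengths are in m, angles in rad, forces in N, time in s.
With the tool pointing down it reaches from about 0.4 to 0.875 m from the base axis. Payload 6.5 kg.
Tool frame: the origin (TCP) lies on the centre line of the jaws, within the pads' length; the fingertips stand 8 mm ahead of it and the grasp point (between the pads) lies 11 mm behind it; z points along the fingers, y is the line along which they close (so a half turn about z gives the same grasp; the last joint's range is limited). The gripper opens to 85 mm and grips with 20 to 120 N. Pads are 22 mm wide; open, the fingers measure 114 mm over their backs; the gripper's body (76 mm by 85 mm) begins 54 mm behind the grasp point. The pads swing forward as they close: fully open they stand 13 mm farther back than shut.
Start: joints at [1.066, 0.536, -0.004, 1.538, 0.003, 1.067, -0.071], TCP at [0.276, -0.588, 0.239] pointing down, gripper open.
Joint ranges: [-2.7, 2.7], [-0.37, 2.16], [-1.27, 1.26], [0.24, 2.4], [-1.31, 4.45], [0.19, 1.91], [-2.76, 2.76]. Speed limits (rad/s): [2.39, 2.39, 3.14, 3.14, 3.14, 3.14, 3.14].

INTERFACE

Orientations are given as a unit quaternion [x, y, z, w].
In Python, from cell import bot gives the robot as it stands.
- The arm moves only by the tool drive_tool, never from a script. Its argument "moves" is a list of rows, each an object with "dp": the shift along the tool's x, y, z in m, a list of three; "angular": the turn, a rotation vector about the tool's x, y, z in degrees, a list of three; "hand": the finger opening in m, from 0 to 0.0854. A call has 1 to 10 rows; each row shifts and turns the commanded pose from where the row before left it, along the tool's axes as they then stand; what a row does not reach is not made up. A row lasts 1/10 s, in which the tool goes at most 50 mm and 8.59 degrees, less where a joint would pass 70% of its speed; a pose out of reach is approached as far as the arm can. A call is refused whole if a number of a shift passes 0.05 or a number of a turn 8.59, either way. A call with a gripper value outside its range is refused whole. The fingers move at their own pace and stop on an object; the grip force is fixed at half the most. Time passes only in rows, so rows that do not move let the fingers close. It gives the time, the measured TCP pose, the force, the opening and the grip force at its end, in the units of the state.
- bot.sense(): the state, without advancing time (a new reading comes with each control period).
- bot.snapshot(name): name is "scene" or "side" or "wrist"; returns the picture (480x640x3 uint8, blue, green, red); there is no depth.
- bot.calibration(name): a dict with "fx", "fy", "cx", "cy" (pixels), "R" (3x3) and "t" (3): a world point X has camera coordinates R X + t. Camera axes: x right, y down, z forward; pixel columns grow to the right and rows downward; lengths in m; the calibration is good to about 2 mm. A picture is of the moment at which its call begins: read the wrist's pose just before it. calibration takes no time and is no camera call; for the wrist camera it gives the pose at the moment of the call.
- bot.finish_job(): hands the job in; it is judged then, once.
Trained networks look in the newest picture that a camera, given by its name, has taken for a name from the list of things; names that differ only in an ending like _2 or _b are one class to them, and where a whole thing is asked for, a point or a joint stands for the part that bears it (a point fixed in the world has none). Each returns a list of dicts, best first, with "p" (0 to 1); they miss things now and then, are a little off and sometimes report something else, mostly with a low value. They report only what shows in the picture. A call takes as long as a camera call. They do not tell look-alikes from the thing itself.
- bot.recognise(camera, label): "location" ([row, column] as shares, 0 to 1, of the picture: columns of its width, rows of its height, amid what is visible of it).
The state is a dict: "clock": time; "qpos": joint angles; "qd": joint speeds; "joint_torque": joint torques, N m; "tool_pos": TCP position; "eef_rot": TCP orientation; "force": force on the tool from outside, world axes, zero at the start; "wrist_torque": the same for the moment, N m; "opening": finger opening in m; "grasp_force": force on a finger pad.
Only numpy, scipy, OpenCV 4.12 (cv2) and the standard library are available. Lean on these libraries where they do the work, as an engineer would, in place of code of your own. Each camera call takes 0.05 s, during which the arm holds its last target. There are 200 camera calls.

## Working session

There is one attempt and no reset: what is moved stays moved. The work goes in short steps, Python scripts to look and compute and a tool call to move; the robot and the scene stay as the last step left them, time stands still between calls to the robot, and variables do not carry over. Pictures are saved under pics/ and viewed, at most 10 in all, crops included, and the job is handed in when it is done.

Besides the shell and the picture viewer there is one more tool, called after "Call:" as name(argument=value, ...), one argument or row to a line, values as JSON. drive_tool: Moves the arm, as the interface text tells. Its arguments: {"type":"object","properties":{"moves":{"type":"array","items":{"type":"object","properties":{"dp":{"type":"array","items":{"type":"number"}},"angular":{"type":"array","items":{"type":"number"}},"hand":{"type":"number"}}}}},"required":["moves"]}

```bash
mkdir -p pics; ls; cat > h.py <<'E'
import numpy as np, cv2
from cell import bot
from scipy.spatial.transform import Rotation as Ro
def ray(cam,px,z):
    c=bot.calibration(cam) if isinstance(cam,str) else cam
    R=np.array(c["R"]);t=np.array(c["t"])
    d=R.T@np.array([(px[0]-c["cx"])/c["fx"],(px[1]-c["cy"])/c["fy"],1.]);o=-R.T@t
    return o+d*(z-o[2])/d[2]
def proj(cam,X):
    c=bot.calibration(cam) if isinstance(cam,str) else cam
    p=np.array(c["R"])@np.array(X)+np.array(c["t"])
    return np.array([c["fx"]*p[0]/p[2]+c["cx"],c["fy"]*p[1]/p[2]+c["cy"]])
E
python3 - <<'E'
from h import *
for n in ["scene","side"]:
    im=bot.snapshot(n);cv2.imwrite(f"pics/{n}0.png",im)
    for l,z in [("plate",.005),("grip",.023),("hole",0.003),("board",.018),("slot_mid",.018),("jar",.03),("tape",.012),("eraser",.025),("lidcap",.006)]:
        for r in bot.recognise(n,l)[:3]:
            a=r["location"];px=(a[1]*640,a[0]*480)
            print(n,l,round(r["p"],2),np.round(px),np.round(ray(n,px,z)[:2],3))
print(bot.sense()); print({n:-np.array(bot.calibration(n)["R"]).T@bot.calibration(n)["t"] for n in ["scene","side","wrist"]})
E
```

```text
pics
scene plate 0.75 [276. 335.] [ 0.46 -0.28]
scene plate 0.65 [149. 283.] [ 0.148 -0.303]
scene plate 0.2 [398. 223.] [0.544 0.143]
scene grip 0.96 [274. 336.] [ 0.466 -0.296]
scene grip 0.66 [150. 282.] [ 0.162 -0.31 ]
scene hole 0.72 [144. 286.] [ 0.143 -0.314]
scene hole 0.7 [271. 334.] [ 0.449 -0.282]
scene board 0.64 [397. 223.] [0.545 0.129]
scene slot_mid 0.57 [397. 218.] [0.537 0.144]
scene slot_mid 0.48 [355. 295.] [ 0.557 -0.119]
scene jar 0.81 [314. 268.] [ 0.448 -0.104]
scene tape 0.65 [386. 349.] [ 0.668 -0.205]
scene tape 0.37 [397. 222.] [0.541 0.139]
scene eraser 0.52 [374. 183.] [0.436 0.231]
scene lidcap 0.78 [354. 294.] [ 0.549 -0.109]
side plate 0.83 [349. 196.] [ 0.458 -0.275]
side plate 0.6 [465. 230.] [ 0.148 -0.29 ]
side grip 0.9 [349. 199.] [ 0.442 -0.241]
side grip 0.68 [468. 232.] [ 0.14  -0.266]
side hole 0.94 [466. 229.] [ 0.148 -0.297]
side hole 0.57 [348. 196.] [ 0.459 -0.276]
side hole 0.3 [217. 307.] [0.536 0.186]
side board 0.87 [222. 302.] [0.527 0.18 ]
side slot_mid 0.81 [217. 306.] [0.528 0.192]
side jar 0.76 [322. 231.] [ 0.442 -0.097]
side ta
[... 348 characters left out ...]
-0.00154484,  0.0001845 ,
        0.00104309,  0.00077285]), 'joint_torque': array([-5.50413879e-04, -5.83342838e+01,  1.04794297e+00, -2.59444427e+01,
        1.24314049e-02,  1.69162598e-03, -9.74270051e-06]), 'tool_pos': array([ 0.2761631 , -0.58839236,  0.23928772]), 'eef_rot': array([ 9.76023446e-01,  2.17665414e-01, -3.11931608e-06, -5.47517017e-06]), 'force': array([-0.3476974 , -0.04066073, -0.09732942]), 'wrist_torque': array([-0.03128998, -0.03769498, -0.01898862]), 'grasp_force': 0.0, 'opening': 0.08506556146120325}
{'scene': array([ 0.84158988, -0.81811693,  0.94601847]), 'side': array([0.0799275 , 0.57548608, 0.74203357]), 'wrist': array([ 0.34336322, -0.55739512,  0.37415648])}
```

View pics/scene0.png

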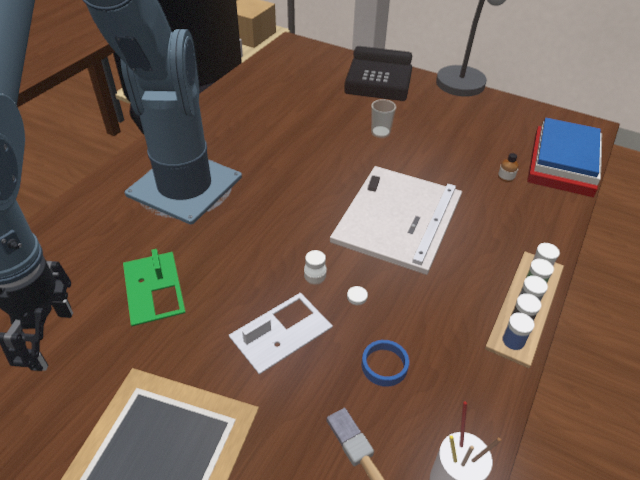

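View pics/side0.png

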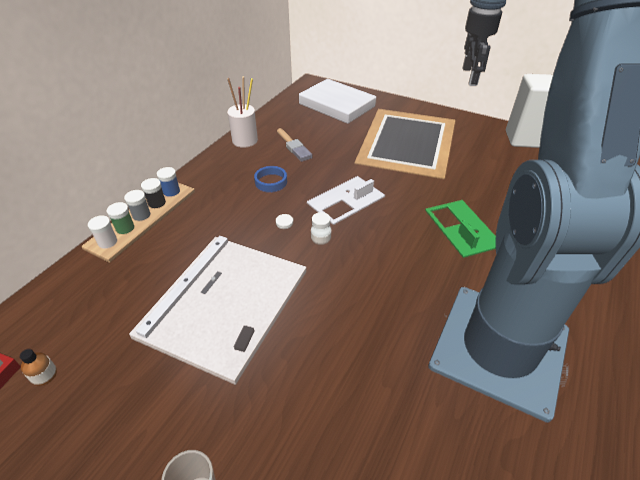

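The scene view shows the aluminium plate with its grip at about (257,329), hole at (277,344) and window at (294,315). The green plate at left is the look-alike. The board is at about (397,218) with its slot at (413,225) and the eraser at (374,183). Next I'll rectify both views to get metric poses.

```bash
cat >> h.py <<'E'
def rect(cam,im,x0,x1,y0,y1,z,s=1000):
    # top view: col = (x-x0)*s, row=(y1-y)*s
    W=[(x0,y0),(x1,y0),(x1,y1),(x0,y1)]
    src=np.float32([proj(cam,(*w,z)) for w in W]); dst=np.float32([((x-x0)*s,(y1-y)*s) for x,y in W])
    return cv2.warpPerspective(im,cv2.getPerspectiveTransform(src,dst),(int((x1-x0)*s),int((y1-y0)*s)),flags=cv2.INTER_CUBIC)
def box(m,x0,y1,s=1000):
    cs=cv2.findContours(m,cv2.RETR_EXTERNAL,cv2.CHAIN_APPROX_NONE)[0];c=max(cs,key=cv2.contourArea)
    (u,v),(w,h),a=cv2.minAreaRect(c); P=cv2.boxPoints(((u,v),(w,h),a))
    return [np.round(q,4) for q in (np.array([x0+u/s,y1-v/s]),np.array([w,h])/s,np.c_[x0+P[:,0]/s,y1-P[:,1]/s])],a
E
python3 - <<'E'
from h import *
tiles=[]
for n in ["scene","side"]:
    im=cv2.imread(f"pics/{n}0.png")
    for nm,(x0,x1,y0,y1,z) in dict(plate=(.31,.61,-.41,-.16,.005),board=(.34,.74,-.03,.34,.018)).items():
        r=rect(n,im,x0,x1,y0,y1,z); h=cv2.cvtColor(r,cv2.COLOR_BGR2HSV)
        m=((h[...,1]<60)&(h[...,2]>110)).astype(np.uint8)*255
        m=cv2.morphologyEx(m,cv2.MORPH_OPEN,np.ones((5,5)))
        print(n,nm,*box(m,x0,y1)); tiles.append(cv2.resize(r,(400,300)))
cv2.imwrite("pics/t.png",np.vstack([np.hstack(tiles[:2]),np.hstack(tiles[2:])]))
E
```

```text
scene plate [array([ 0.4624, -0.2661]), array([0.1152, 0.1839]), array([[ 0.3737, -0.3286],
       [ 0.4449, -0.159 ],
       [ 0.5511, -0.2036],
       [ 0.48  , -0.3732]], dtype=float32)] 22.750974655151367
scene board [array([0.5341, 0.1655]), array([0.33  , 0.2422]), array([[ 0.3999,  0.3201],
       [ 0.6413,  0.3399],
       [ 0.6683,  0.011 ],
       [ 0.4269, -0.0089]], dtype=float32)] 85.30131530761719
side plate [array([ 0.4591, -0.2631]), array([0.1188, 0.2249]), array([[ 0.3608, -0.3437],
       [ 0.4479, -0.1364],
       [ 0.5574, -0.1824],
       [ 0.4702, -0.3897]], dtype=float32)] 22.79058837890625
side board [array([0.529 , 0.1675]), array([0.3143, 0.2465]), array([[0.3935, 0.3142],
       [0.6392, 0.334 ],
       [0.6644, 0.0207],
       [0.4187, 0.001 ]], dtype=float32)] 85.39990234375
```

View pics/t.png

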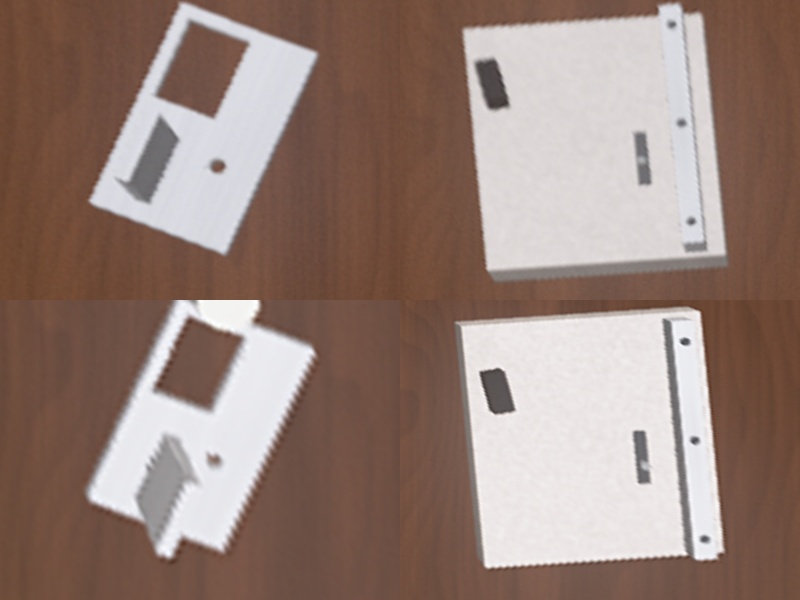

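The plate is at yaw about -22.8° and the board at about +4.7°. The pin shows as a light dot near the middle of the slot. I'll look at the board with the wrist camera first.

Call:
drive_tool(
  moves=[
    {"dp": [0.015, -0.016, -0.003]},
    {"dp": [0.0246, -0.0262, -0.003]},
    {"dp": [0.0246, -0.0262, -0.003]},
    {"dp": [0.0246, -0.0262, -0.003]},
    {"dp": [0.0246, -0.0262, -0.003]},
    {"dp": [0.0246, -0.0262, -0.003]},
    {"dp": [0.0246, -0.0262, -0.003]},
    {"dp": [0.0246, -0.0262, -0.003]},
    {"dp": [0.0246, -0.0262, -0.003]},
    {"dp": [0.0246, -0.0262, -0.003]},
  ],
)

```text
validation failed for argument at $.mo...
```

Call:
drive_tool(
  moves=[
    {"dp": [0.0246, -0.0262, -0.003]},
    {"dp": [0.0246, -0.0262, -0.003]},
    {"dp": [0.0246, -0.0262, -0.003]},
    {"dp": [0.0246, -0.0262, -0.003]},
    {"dp": [0.0246, -0.0262, -0.003]},
    {"dp": [0.0246, -0.0262, -0.003]},
    {"dp": [0.0246, -0.0262, -0.003]},
    {"dp": [0.0246, -0.0262, -0.003]},
    {"dp": [0.0246, -0.0262, -0.003]},
    {"dp": [0.0246, -0.0262, -0.003]},
  ],
)

```text
validation failed for argument at $.mo...
```

Call:
drive_tool(
  moves=[
    {"angular": [0, 0, -6]},
    {"angular": [0, 0, -6]},
    {"angular": [0, 0, -6]},
    {"angular": [0, 0, -6]},
    {"angular": [0, 0, -6]},
    {"angular": [0, 0, -6]},
    {"angular": [0, 0, -6]},
    {"dp": [0, 0, 0]},
    {"dp": [0, 0, 0]},
  ],
)

```text
validation failed for argument at $.mo...
```

```bash
python3 - <<'E'
from h import *
print(bot.sense()["tool_pos"],bot.sense()["force"])
c=bot.calibration("wrist");im=bot.snapshot("wrist");cv2.imwrite("pics/w1.png",im)
import pickle;pickle.dump(c,open("c1.pkl","wb"))
r=rect(c,im,.36,.70,0.0,.35,.018,2000)
h=cv2.cvtColor(r,cv2.COLOR_BGR2HSV)
m=((h[...,1]<60)&(h[...,2]>110)).astype(np.uint8)*255
m=cv2.morphologyEx(m,cv2.MORPH_OPEN,np.ones((7,7)));print(*box(m,.36,.35,2000))
r4=rect(c,im,.48,.66,.03,.25,.018,2600)
cv2.imwrite("pics/w1r.png",np.hstack([r4,cv2.resize(r,(330,r4.shape[0]))])); print(r4.shape)
E
```

```text
[ 0.2761631  -0.58839236  0.23928772] [-0.3476974  -0.04066073 -0.09732942]Traceback (most recent call last):
  File "<stdin>", line 8, in <module>
  File "h.py", line 19, in box
    cs=cv2.findContours(m,cv2.RETR_EXTERNAL,cv2.CHAIN_APPROX_NONE)[0];c=max(cs,key=cv2.contourArea)
                                                                        ~~~^^^^^^^^^^^^^^^^^^^^^^^^
ValueError: max() iterable argument is empty
```

Every row probably needs all three keys.

Call:
drive_tool(
  moves=[
    {"dp": [0.015, -0.016, -0.003], "angular": [0, 0, 0], "hand": 0.06},
    {"dp": [0.0246, -0.0262, -0.003], "angular": [0, 0, 0], "hand": 0.06},
    {"dp": [0.0246, -0.0262, -0.003], "angular": [0, 0, 0], "hand": 0.06},
    {"dp": [0.0246, -0.0262, -0.003], "angular": [0, 0, 0], "hand": 0.06},
    {"dp": [0.0246, -0.0262, -0.003], "angular": [0, 0, 0], "hand": 0.06},
    {"dp": [0.0246, -0.0262, -0.003], "angular": [0, 0, 0], "hand": 0.06},
    {"dp": [0.0246, -0.0262, -0.003], "angular": [0, 0, 0], "hand": 0.06},
    {"dp": [0.0246, -0.0262, -0.003], "angular": [0, 0, 0], "hand": 0.06},
    {"dp": [0.0246, -0.0262, -0.003], "angular": [0, 0, 0], "hand": 0.06},
    {"dp": [0.0246, -0.0262, -0.003], "angular": [0, 0, 0], "hand": 0.06},
  ],
)

```text
clock: 2.05
tool_pos: [0.3835, -0.2587, 0.2697]
eef_rot: [0.976, 0.218, 0.0, 0.0]
force: [0.4, 0.0, -0.5]
opening: 0.06
grasp_force: 0.0
```

Call:
drive_tool(
  moves=[
    {"dp": [0.0246, -0.0262, -0.003], "angular": [0, 0, 0], "hand": 0.06},
    {"dp": [0.0246, -0.0262, -0.003], "angular": [0, 0, 0], "hand": 0.06},
    {"dp": [0.0246, -0.0262, -0.003], "angular": [0, 0, 0], "hand": 0.06},
    {"dp": [0.0246, -0.0262, -0.003], "angular": [0, 0, 0], "hand": 0.06},
    {"dp": [0.0246, -0.0262, -0.003], "angular": [0, 0, 0], "hand": 0.06},
    {"dp": [0.0246, -0.0262, -0.003], "angular": [0, 0, 0], "hand": 0.06},
    {"dp": [0.0246, -0.0262, -0.003], "angular": [0, 0, 0], "hand": 0.06},
    {"dp": [0.0246, -0.0262, -0.003], "angular": [0, 0, 0], "hand": 0.06},
    {"dp": [0.0246, -0.0262, -0.003], "angular": [0, 0, 0], "hand": 0.06},
    {"dp": [0.0246, -0.0262, -0.003], "angular": [0, 0, 0], "hand": 0.06},
  ],
)

```text
clock: 3.05
tool_pos: [0.4949, 0.083, 0.2996]
eef_rot: [0.976, 0.218, 0.0, 0.0]
force: [1.0, -0.5, 0.6]
opening: 0.0604
grasp_force: 0.0
```

Call:
drive_tool(
  moves=[
    {"dp": [0, 0, 0], "angular": [0, 0, -6], "hand": 0.06},
    {"dp": [0, 0, 0], "angular": [0, 0, -6], "hand": 0.06},
    {"dp": [0, 0, 0], "angular": [0, 0, -6], "hand": 0.06},
    {"dp": [0, 0, 0], "angular": [0, 0, -6], "hand": 0.06},
    {"dp": [0, 0, 0], "angular": [0, 0, -6], "hand": 0.06},
    {"dp": [0, 0, 0], "angular": [0, 0, -6], "hand": 0.06},
    {"dp": [0, 0, 0], "angular": [0, 0, -6], "hand": 0.06},
    {"dp": [0, 0, 0], "angular": [0, 0, 0], "hand": 0.06},
    {"dp": [0, 0, 0], "angular": [0, 0, 0], "hand": 0.06},
  ],
)

```text
clock: 3.95
tool_pos: [0.4946, 0.0816, 0.2993]
eef_rot: [0.834, 0.552, 0.0, 0.0]
force: [-0.7, -0.5, 0.5]
opening: 0.0595
grasp_force: 0.0
```

```bash
python3 - <<'E'
from h import *
print(bot.sense()["tool_pos"],bot.sense()["force"])
c=bot.calibration("wrist");im=bot.snapshot("wrist");cv2.imwrite("pics/w1.png",im)
import pickle;pickle.dump(c,open("c1.pkl","wb"))
r=rect(c,im,.36,.70,0.0,.35,.018,2000)
h=cv2.cvtColor(r,cv2.COLOR_BGR2HSV)
m=((h[...,1]<60)&(h[...,2]>110)).astype(np.uint8)*255
m=cv2.morphologyEx(m,cv2.MORPH_OPEN,np.ones((7,7)));print(*box(m,.36,.35,2000))
r4=rect(c,im,.48,.66,.03,.25,.018,2600)
cv2.imwrite("pics/w1r.png",np.hstack([r4,cv2.resize(r,(330,r4.shape[0]))])); print(r4.shape)
E
```

```text
[0.49457232 0.08157561 0.29933993] [-0.67451872 -0.46377474  0.46333621]
[array([0.5312, 0.1656]), array([0.2996, 0.2395]), array([[0.3999, 0.3054],
       [0.6387, 0.3244],
       [0.6625, 0.0258],
       [0.4237, 0.0067]], dtype=float32)] 85.43820190429688
(572, 468, 3)
```

View pics/w1r.png

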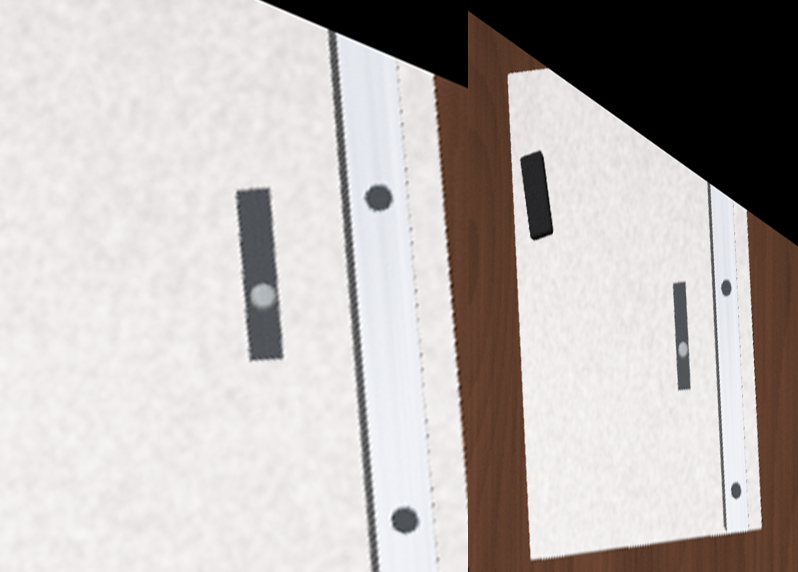

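The wrist picture gives the board at 299.6 x 239.5 mm, which matches the given size. Its centre is (0.5312, 0.1656) and its yaw is 4.56°. The slot is where it should be. The pin, at crop pixel (263,295), is about 7.8 mm to -y of the slot middle. Next is the plate.

Call:
drive_tool(
  moves=[
    {"dp": [-0.02, 0.005, 0.006], "angular": [0, 0, 0], "hand": 0.05},
    {"dp": [-0.04, 0.01, 0.006], "angular": [0, 0, 0], "hand": 0.05},
    {"dp": [-0.043, 0.011, 0.006], "angular": [0, 0, 0], "hand": 0.05},
    {"dp": [-0.043, 0.011, 0.006], "angular": [0, 0, 0], "hand": 0.05},
    {"dp": [-0.043, 0.011, 0.006], "angular": [0, 0, 0], "hand": 0.05},
    {"dp": [-0.043, 0.011, 0.006], "angular": [0, 0, 0], "hand": 0.05},
    {"dp": [-0.043, 0.011, 0.006], "angular": [0, 0, 0], "hand": 0.05},
    {"dp": [-0.043, 0.011, 0.006], "angular": [0, 0, 0], "hand": 0.05},
    {"dp": [-0.043, 0.011, 0.006], "angular": [0, 0, 0], "hand": 0.05},
    {"dp": [-0.043, 0.011, 0.006], "angular": [0, 0, 0], "hand": 0.05},
  ],
)

```text
clock: 5.0
tool_pos: [0.4321, -0.3324, 0.2392]
eef_rot: [0.834, 0.552, -0.0, 0.0]
force: [0.9, 0.7, 0.1]
opening: 0.0496
grasp_force: 0.0
```

Call:
drive_tool(
  moves=[
    {"dp": [0, 0, 0], "angular": [0, 0, 0], "hand": 0.05},
    {"dp": [0, 0, 0], "angular": [0, 0, 0], "hand": 0.05},
    {"dp": [0, 0, 0], "angular": [0, 0, 0], "hand": 0.05},
  ],
)

```text
clock: 5.3
tool_pos: [0.4331, -0.3293, 0.2394]
eef_rot: [0.833, 0.553, 0.0, -0.0]
force: [-0.3, 0.0, -0.1]
opening: 0.0496
grasp_force: 0.0
```

```bash
python3 - <<'E'
from h import *
s=bot.sense();print(s["tool_pos"],s["force"],np.degrees(Ro.from_quat(s["eef_rot"]).as_euler('xyz')))
c=bot.calibration("wrist");im=bot.snapshot("wrist");cv2.imwrite("pics/w2.png",im)
B=(.34,.60,-.39,-.14)
r=rect(c,im,*B,.005,2000)
h=cv2.cvtColor(r,cv2.COLOR_BGR2HSV)
m=((h[...,1]<60)&(h[...,2]>90)).astype(np.uint8)*255
m=cv2.morphologyEx(m,cv2.MORPH_OPEN,np.ones((9,9)));b,a=box(m,B[0],B[3],2000);print(b,a)
for l in ("grip","hole"):
  for q in bot.recognise("wrist",l)[:2]:
    a=q["location"];print(l,q["p"],ray(c,(a[1]*640,a[0]*480),.041 if l=="grip" else .005))
# expected features drawn
cx,cy=b[0];P=b[2];v=[P[(i+1)%4]-P[i] for i in range(4)];v=max(v,key=np.linalg.norm);v=v*np.sign(v[1]);yaw=np.arctan2(v[1],v[0])-np.pi/2
R=np.array([[np.cos(yaw),-np.sin(yaw)],[np.sin(yaw),np.cos(yaw)]]);print("yaw",np.degrees(yaw))
W=lambda x,y,z:(*(np.array([cx,cy])+R@[x,y]),z)
print("grip",W(-.018,-.045,0),"hole",W(.022,-.025,0))
for p in [W(.022,-.025,.005)]+[W(-.018+i*.006,-.045+j*.03,.041) for i in(-1,1) for j in(-1,1)]:
    cv2.circle(im,tuple(int(round(k)) for k in proj(c,p)),3,(0,0,255),1)
cv2.imwrite("pics/w2a.png",im)
E
```

```text
[ 0.43309346 -0.32927883  0.2393643 ] [-0.31294792  0.03564341 -0.05522981] [-1.79998300e+02 -4.02389152e-02  6.71891986e+01]
[array([ 0.4595, -0.2664]), array([0.111 , 0.1815]), array([[ 0.3734, -0.3288],
       [ 0.4433, -0.1613],
       [ 0.5457, -0.2041],
       [ 0.4758, -0.3716]], dtype=float32)] 22.675575256347656
grip 0.97 [ 0.46568516 -0.27148882  0.041     ]
grip 0.56 [ 0.17556748 -0.29716285  0.041     ]
hole 0.79 [ 0.14961695 -0.30160052  0.005     ]
hole 0.7 [ 0.46640794 -0.27643951  0.005     ]
yaw -22.651434
grip (np.float64(0.4255578553974629), np.float64(-0.3009966875553131), 0) hole (np.float64(0.4701749283373356), np.float64(-0.2979443480014801), 0)
```

View pics/w2a.png

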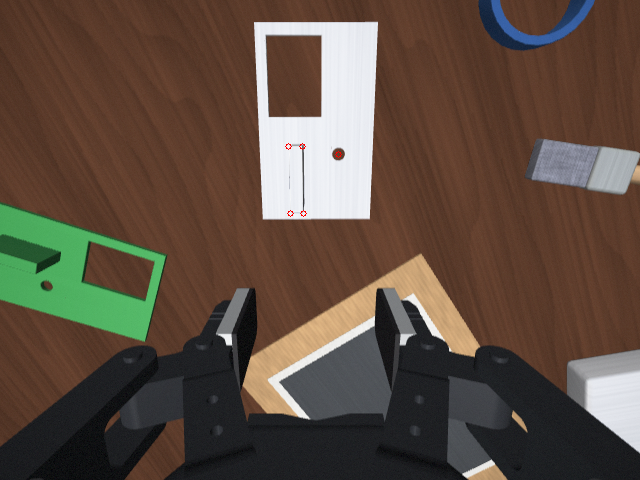

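The overlay falls on the bar's corners (289–303, 146–213) and on the hole at (338,154), so the plate pose is good. I'll go down to grasp.

Call:
drive_tool(
  moves=[
    {"dp": [0.006, -0.004, 0.015], "angular": [0, 0, -0.15], "hand": 0.05},
    {"dp": [0.006, -0.005, 0.03], "angular": [0, 0, 0], "hand": 0.05},
    {"dp": [0.006, -0.005, 0.03], "angular": [0, 0, 0], "hand": 0.05},
    {"dp": [0.005, -0.004, 0.03], "angular": [0, 0, 0], "hand": 0.05},
    {"dp": [0, 0, 0.03], "angular": [0, 0, 0], "hand": 0.05},
    {"dp": [0, 0, 0.02], "angular": [0, 0, 0], "hand": 0.05},
    {"dp": [0, 0, 0.012], "angular": [0, 0, 0], "hand": 0.05},
    {"dp": [0, 0, 0], "angular": [0, 0, 0], "hand": 0.05},
    {"dp": [0, 0, 0], "angular": [0, 0, 0], "hand": 0.05},
  ],
)

```text
clock: 6.35
tool_pos: [0.4255, -0.3025, 0.073]
eef_rot: [0.832, 0.554, 0.0, 0.0]
force: [-0.7, -0.0, -0.7]
opening: 0.05
grasp_force: 0.0
```

Call:
drive_tool(
  moves=[
    {"dp": [0.001, 0, 0.015], "angular": [0, 0, 0], "hand": 0.05},
    {"dp": [0, 0, 0.015], "angular": [0, 0, 0], "hand": 0.05},
    {"dp": [0, 0, 0.013], "angular": [0, 0, 0], "hand": 0.05},
    {"dp": [0, 0, 0.007], "angular": [0, 0, 0], "hand": 0.05},
    {"dp": [0, 0, 0.002], "angular": [0, 0, 0], "hand": 0.05},
    {"dp": [0, 0, 0], "angular": [0, 0, 0], "hand": 0.03},
    {"dp": [0, 0, 0], "angular": [0, 0, 0], "hand": 0.02},
    {"dp": [0, 0, 0], "angular": [0, 0, 0], "hand": 0.008},
    {"dp": [0, 0, 0], "angular": [0, 0, 0], "hand": 0.008},
    {"dp": [0, 0, 0], "angular": [0, 0, 0], "hand": 0.008},
  ],
)

```text
clock: 7.35
tool_pos: [0.4256, -0.3018, 0.0209]
eef_rot: [0.832, 0.554, 0.0, 0.001]
force: [-0.9, 0.6, 5.9]
opening: 0.0113
grasp_force: 59.5
```

Call:
drive_tool(
  moves=[
    {"dp": [0, 0, 0], "angular": [0, 0, 0], "hand": 0.0},
    {"dp": [0, 0, 0], "angular": [0, 0, 0], "hand": 0.0},
  ],
)

```text
clock: 7.55
tool_pos: [0.4256, -0.3018, 0.0209]
eef_rot: [0.832, 0.554, 0.0, 0.0]
force: [0.0, 0.6, 6.2]
opening: 0.0109
grasp_force: 59.6
```

Call:
drive_tool(
  moves=[
    {"dp": [0, 0, -0.003], "angular": [0, 0, 0], "hand": 0.0},
    {"dp": [0, 0, -0.007], "angular": [0, 0, 0], "hand": 0.0},
    {"dp": [0, 0, -0.015], "angular": [0, 0, 0], "hand": 0.0},
    {"dp": [0, 0, -0.02], "angular": [0, 0, 0], "hand": 0.0},
    {"dp": [0, 0, -0.025], "angular": [0, 0, 0], "hand": 0.0},
    {"dp": [0, 0, -0.025], "angular": [0, 0, 0], "hand": 0.0},
    {"dp": [0, 0, -0.02], "angular": [0, 0, 0], "hand": 0.0},
    {"dp": [0, 0, -0.01], "angular": [0, 0, 0], "hand": 0.0},
    {"dp": [0, 0, 0], "angular": [0, 0, 0], "hand": 0.0},
    {"dp": [0, 0, 0], "angular": [0, 0, 0], "hand": 0.0},
  ],
)

```text
clock: 8.55
tool_pos: [0.4247, -0.3013, 0.1449]
eef_rot: [0.832, 0.554, -0.0, -0.0]
force: [-0.1, -0.2, -3.1]
opening: 0.0111
grasp_force: 58.7
```

```bash
cat >> h.py <<'E'
# board frame
BY=np.radians(4.56);BC=np.array([.5312,.1656]);BR=np.array([[np.cos(BY),-np.sin(BY)],[np.sin(BY),np.cos(BY)]])
def b2w(x,y): return BC+BR@[x,y]
def w2b(p): return BR.T@(np.array(p[:2])-BC)
E
python3 - <<'E'
from h import *
s=bot.sense();print(s["tool_pos"],s["force"],s["wrist_torque"],s["opening"])
c=bot.calibration("wrist");im=bot.snapshot("wrist");cv2.imwrite("pics/w3.png",im)
# features expected if rigid: in tool frame
p=s["tool_pos"];R=Ro.from_quat(s["eef_rot"]).as_matrix()
# plate frame: plate x = tool y , plate y = tool x, z=-tool z ; grip offset from tcp at grasp
def W(x,y,z): 
    px,py=R[:,1],R[:,0]
    return p+px*(x+.018)+py*(y+.045)+R[:,2]*(.0209-z)
for q in [(.022,-.025,.005),(-.055,.09,.005),(.055,.09,.005),(.055,-.09,.005),(-.045,.08,.005),(.005,.08,.005),(.005,.01,.005)]:
    k=proj(c,W(*q));print(q,np.round(k));cv2.circle(im,tuple(int(round(v)) for v in k),3,(0,0,255),1)
cv2.imwrite("pics/w3a.png",im)
E
```

```text
[ 0.42469592 -0.30134426  0.14491117] [-0.0548467  -0.24174392 -3.14689269] [-0.03541217  0.10373118 -0.02086471] 0.011082488206364118
(0.022, -0.025, 0.005) [408. 252.]
(-0.055, 0.09, 0.005) [207. -66.]
(0.055, 0.09, 0.005) [530. -66.]
(0.055, -0.09, 0.005) [466. 378.]
(-0.045, 0.08, 0.005) [239. -32.]
(0.005, 0.08, 0.005) [382. -32.]
(0.005, 0.01, 0.005) [373. 170.]
```

View pics/w3a.png

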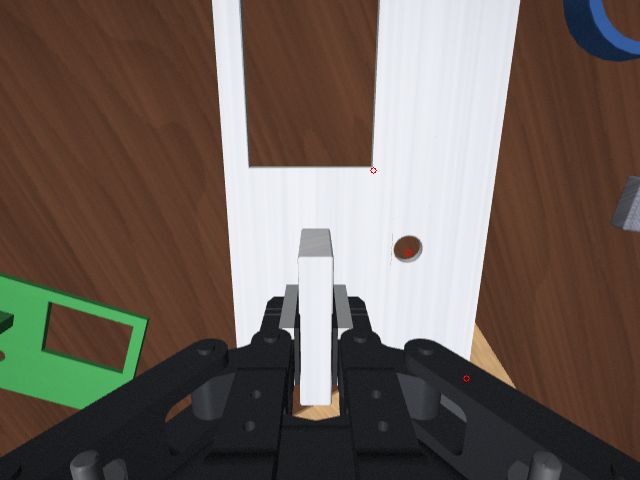

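The plate hangs level and square in the grip: its edges match the prediction and it weighs 3.1 N. The hole at (407,248) is about 1.3 mm further along tool x than predicted. I'll carry it to the board.

Call:
drive_tool(
  moves=[
    {"dp": [0.012, -0.001, 0], "angular": [0, 0, 0], "hand": 0.0},
    {"dp": [0.024, -0.003, 0], "angular": [0, 0, 0], "hand": 0.0},
    {"dp": [0.032, -0.004, 0], "angular": [0, 0, 0], "hand": 0.0},
    {"dp": [0.032, -0.004, 0], "angular": [0, 0, 0], "hand": 0.0},
    {"dp": [0.032, -0.004, 0], "angular": [0, 0, 0], "hand": 0.0},
    {"dp": [0.032, -0.004, 0], "angular": [0, 0, 0], "hand": 0.0},
    {"dp": [0.032, -0.004, 0], "angular": [0, 0, 0], "hand": 0.0},
    {"dp": [0.032, -0.004, 0], "angular": [0, 0, 0], "hand": 0.0},
    {"dp": [0.032, -0.004, 0], "angular": [0, 0, 0], "hand": 0.0},
    {"dp": [0.032, -0.004, 0], "angular": [0, 0, 0], "hand": 0.0},
  ],
)

```text
clock: 9.6
tool_pos: [0.5041, -0.0158, 0.1445]
eef_rot: [0.832, 0.554, -0.001, -0.001]
force: [1.1, -0.4, -3.2]
opening: 0.011
grasp_force: 58.6
```

Call:
drive_tool(
  moves=[
    {"dp": [0.032, -0.004, 0], "angular": [0, 0, 0], "hand": 0.0},
    {"dp": [0.032, -0.004, 0], "angular": [0, 0, 0], "hand": 0.0},
    {"dp": [0.028, -0.004, 0], "angular": [0, 0, 0], "hand": 0.0},
    {"dp": [0.016, -0.002, 0], "angular": [0, 0, 0], "hand": 0.0},
    {"dp": [0.006, -0.001, 0], "angular": [0, 0, -3], "hand": 0.0},
    {"dp": [0, 0, 0], "angular": [0, 0, -6], "hand": 0.0},
    {"dp": [0, 0, 0], "angular": [0, 0, -6], "hand": 0.0},
    {"dp": [0, 0, 0], "angular": [0, 0, -6], "hand": 0.0},
    {"dp": [0, 0, 0], "angular": [0, 0, -4], "hand": 0.0},
    {"dp": [0, 0, 0], "angular": [0, 0, -2.2], "hand": 0.0},
  ],
)

```text
clock: 10.6
tool_pos: [0.5342, 0.0923, 0.1446]
eef_rot: [0.678, 0.735, -0.001, -0.0]
force: [0.8, -0.8, -2.4]
opening: 0.0111
grasp_force: 58.6
```

Call:
drive_tool(
  moves=[
    {"dp": [0, 0, 0.015], "angular": [0, 0, 0], "hand": 0.0},
    {"dp": [0, 0, 0.02], "angular": [0, 0, 0], "hand": 0.0},
    {"dp": [0, 0, 0.01], "angular": [0, 0, 0], "hand": 0.0},
    {"dp": [0, 0, 0], "angular": [0, 0, 0], "hand": 0.0},
    {"dp": [0, 0, 0], "angular": [0, 0, 0], "hand": 0.0},
  ],
)

```text
clock: 11.1
tool_pos: [0.5347, 0.0928, 0.1]
eef_rot: [0.679, 0.734, -0.0, -0.0]
force: [0.0, 0.6, -2.5]
opening: 0.011
grasp_force: 58.5
```

```bash
cat >> h.py <<'E'
def st():
    s=bot.sense();f=np.array(s["force"]);a=Ro.from_quat(s["eef_rot"]).as_matrix()
    print("t",s["clock"],"tcp board mm",np.round(1e3*w2b(s["tool_pos"]),2),"z",round(1e3*s["tool_pos"][2],2),"f board",np.round(BR.T@f[:2],2),round(f[2],2),"torque b",np.round(BR.T@np.array(s["wrist_torque"])[:2],3),"yaw",np.round(np.degrees(np.arctan2(a[1,0],a[0,0])),2),"tilt",np.round(a[:2,2]*57.3,2),round(s["opening"],4))
E
python3 -c "
from h import *
st()
c=bot.calibration('wrist');im=bot.snapshot('wrist');cv2.imwrite('pics/w4.png',im)"
```

```text
t 11.1 tcp board mm [ -2.26 -72.85] z 100.04 f board [0.08 0.55] -2.47 torque b [-0.093 -0.03 ] yaw 94.48 tilt [-0.04 -0.  ] 0.011
```

View pics/w4.png

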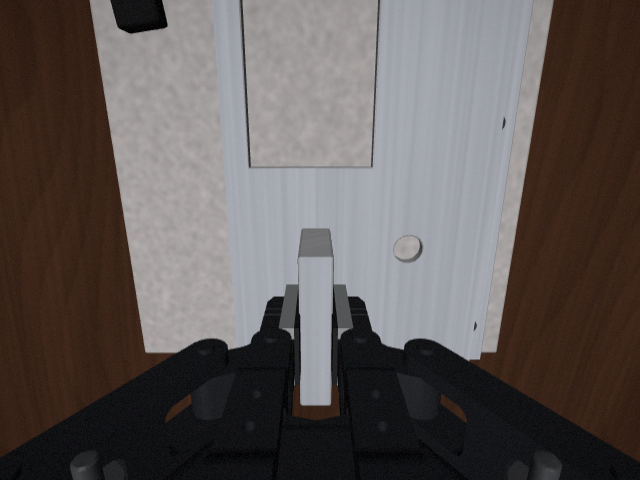

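The plate is parallel to the rail over the board, and the hole shows clear board at (407,248). I'll lower it until its edge is below the rail top but still clear of the pin.

Call:
drive_tool(
  moves=[
    {"dp": [0, 0, 0.012], "angular": [0, 0, 0], "hand": 0.0},
    {"dp": [0, 0, 0.018], "angular": [0, 0, 0], "hand": 0.0},
    {"dp": [0, 0, 0.012], "angular": [0, 0, 0], "hand": 0.0},
    {"dp": [0, 0, 0.006], "angular": [0, 0, 0], "hand": 0.0},
    {"dp": [0, 0, 0.0035], "angular": [0, 0, 0], "hand": 0.0},
    {"dp": [0, 0, 0], "angular": [0, 0, 0], "hand": 0.0},
    {"dp": [0, 0, 0], "angular": [0, 0, 0], "hand": 0.0},
  ],
)

```text
clock: 11.85
tool_pos: [0.5353, 0.0928, 0.0492]
eef_rot: [0.679, 0.734, 0.0, 0.0]
force: [-0.2, -0.2, -1.0]
opening: 0.0109
grasp_force: 58.6
```

Call:
drive_tool(
  moves=[
    {"dp": [0, 0.002, 0], "angular": [0, 0, 0], "hand": 0.0},
    {"dp": [0, 0.002, 0], "angular": [0, 0, 0], "hand": 0.0},
    {"dp": [0, 0.0015, 0], "angular": [0, 0, 0], "hand": 0.0},
    {"dp": [0, 0.001, 0], "angular": [0, 0, 0], "hand": 0.0},
    {"dp": [0, 0, 0], "angular": [0, 0, 0], "hand": 0.0},
  ],
)

```text
clock: 12.35
tool_pos: [0.5416, 0.0932, 0.0488]
eef_rot: [0.679, 0.734, 0.0, 0.0]
force: [-0.1, 0.4, -2.7]
opening: 0.011
grasp_force: 58.6
```

```bash
python3 -c "
from h import *
st()"
```

```text
t 12.35 tcp board mm [  4.58 -72.99] z 48.8 f board [-0.11  0.37] -2.66 torque b [-0.012  0.046] yaw 94.49 tilt [0.01 0.  ] 0.011
```

Call:
drive_tool(
  moves=[
    {"dp": [0, 0.0007, 0], "angular": [0, 0, 0], "hand": 0.0},
    {"dp": [0, 0.0007, 0], "angular": [0, 0, 0], "hand": 0.0},
    {"dp": [0, 0, 0], "angular": [0, 0, 0], "hand": 0.0},
  ],
)

```text
clock: 12.65
tool_pos: [0.5428, 0.0933, 0.0488]
eef_rot: [0.679, 0.734, 0.0, 0.0]
force: [-0.1, -0.6, -3.3]
opening: 0.0112
grasp_force: 58.6
```

Call:
drive_tool(
  moves=[
    {"dp": [0, 0.0006, 0], "angular": [0, 0, 0], "hand": 0.0},
    {"dp": [0, 0, 0], "angular": [0, 0, 0], "hand": 0.0},
    {"dp": [0, 0, 0], "angular": [0, 0, 0], "hand": 0.0},
  ],
)

```text
clock: 12.95
tool_pos: [0.5433, 0.0934, 0.0488]
eef_rot: [0.679, 0.734, -0.0, -0.0]
force: [-0.2, -0.0, -2.0]
opening: 0.0111
grasp_force: 58.6
```

```bash
python3 -c "
from h import *
st()"
```

```text
t 12.95 tcp board mm [  6.36 -72.97] z 48.76 f board [-0.23 -0.  ] -1.98 torque b [-0.05   0.021] yaw 94.49 tilt [-0.  0.] 0.0111
```

Call:
drive_tool(
  moves=[
    {"dp": [0, 0.0005, 0], "angular": [0, 0, 0], "hand": 0.0},
    {"dp": [0, 0, 0], "angular": [0, 0, 0], "hand": 0.0},
    {"dp": [0, 0, 0], "angular": [0, 0, 0], "hand": 0.0},
  ],
)

```text
clock: 13.25
tool_pos: [0.5439, 0.0934, 0.0488]
eef_rot: [0.679, 0.734, -0.0, -0.0]
force: [-1.5, 1.2, -3.4]
opening: 0.0111
grasp_force: 58.6
```

Call:
drive_tool(
  moves=[
    {"dp": [0, 0.0005, 0], "angular": [0, 0, 0], "hand": 0.0},
    {"dp": [0, 0, 0], "angular": [0, 0, 0], "hand": 0.0},
    {"dp": [0, 0, 0], "angular": [0, 0, 0], "hand": 0.0},
  ],
)

```text
clock: 13.55
tool_pos: [0.5444, 0.0934, 0.0488]
eef_rot: [0.679, 0.734, -0.0, 0.0]
force: [-0.2, -0.4, -2.4]
opening: 0.0113
grasp_force: 58.6
```

```bash
python3 -c "
from h import *
st()"
```

```text
t 13.55 tcp board mm [  7.38 -72.98] z 48.79 f board [-0.22 -0.34] -2.42 torque b [-0.101  0.036] yaw 94.49 tilt [ 0. -0.] 0.0113
```

Call:
drive_tool(
  moves=[
    {"dp": [0, 0.0005, 0], "angular": [0, 0, 0], "hand": 0.0},
    {"dp": [0, 0, 0], "angular": [0, 0, 0], "hand": 0.0},
  ],
)

```text
clock: 13.75
tool_pos: [0.5448, 0.0934, 0.0488]
eef_rot: [0.679, 0.734, -0.0, -0.0]
force: [0.3, -0.9, -3.0]
opening: 0.0112
grasp_force: 58.7
```

Call:
drive_tool(
  moves=[
    {"dp": [0, 0.0005, 0], "angular": [0, 0, 0], "hand": 0.0},
    {"dp": [0, 0, 0], "angular": [0, 0, 0], "hand": 0.0},
  ],
)

```text
clock: 13.95
tool_pos: [0.5449, 0.0934, 0.0487]
eef_rot: [0.679, 0.734, -0.0, -0.0]
force: [-2.7, -0.6, -2.2]
opening: 0.0112
grasp_force: 58.9
```

Call:
drive_tool(
  moves=[
    {"dp": [0, 0.0004, 0], "angular": [0, 0, 0], "hand": 0.0},
    {"dp": [0, 0, 0], "angular": [0, 0, 0], "hand": 0.0},
  ],
)

```text
clock: 14.15
tool_pos: [0.5449, 0.0934, 0.0486]
eef_rot: [0.679, 0.734, -0.001, -0.0]
force: [-4.7, -0.5, -1.1]
opening: 0.0108
grasp_force: 59.1
```

```bash
python3 -c "
from h import *
st()"
```

```text
t 14.15 tcp board mm [  7.95 -73.09] z 48.62 f board [-4.75 -0.12] -1.06 torque b [-0.096  0.818] yaw 94.5 tilt [-0.09 -0.03] 0.0108
```

The edge met the rail gently at 4.7 N. I'll back off about 1.2 mm of command for a 0.5 mm running gap, then lower until the pin top is felt.

Call:
drive_tool(
  moves=[
    {"dp": [0, -0.0012, 0], "angular": [0, 0, 0], "hand": 0.0},
    {"dp": [0, 0, 0.001], "angular": [0, 0, 0], "hand": 0.0},
    {"dp": [0, 0, 0.001], "angular": [0, 0, 0], "hand": 0.0},
    {"dp": [0, 0, 0], "angular": [0, 0, 0], "hand": 0.0},
  ],
)

```text
clock: 14.55
tool_pos: [0.5448, 0.0936, 0.0467]
eef_rot: [0.679, 0.734, 0.0, 0.0]
force: [-0.2, -0.5, -2.5]
opening: 0.0111
grasp_force: 58.7
```

```bash
python3 -c "
from h import *
st()"
```

```text
t 14.55 tcp board mm [  7.84 -72.88] z 46.69 f board [-0.23 -0.44] -2.47 torque b [-0.032  0.146] yaw 94.49 tilt [0.03 0.02] 0.0111
```

Call:
drive_tool(
  moves=[
    {"dp": [0, 0, 0.0006], "angular": [0, 0, 0], "hand": 0.0},
    {"dp": [0, 0, 0], "angular": [0, 0, 0], "hand": 0.0},
  ],
)

```text
clock: 14.75
tool_pos: [0.5448, 0.0935, 0.0462]
eef_rot: [0.679, 0.734, 0.0, 0.0]
force: [-0.3, -0.3, -2.3]
opening: 0.0108
grasp_force: 58.7
```

Call:
drive_tool(
  moves=[
    {"dp": [0, 0, 0.0005], "angular": [0, 0, 0], "hand": 0.0},
    {"dp": [0, 0, 0], "angular": [0, 0, 0], "hand": 0.0},
  ],
)

```text
clock: 14.95
tool_pos: [0.5447, 0.0935, 0.0458]
eef_rot: [0.679, 0.734, 0.0, 0.0]
force: [-0.2, 0.6, -1.0]
opening: 0.0108
grasp_force: 58.9
```

```bash
python3 -c "
from h import *
st()"
```

```text
t 14.95 tcp board mm [  7.76 -72.99] z 45.81 f board [-0.19  0.58] -1.01 torque b [0.023 0.123] yaw 94.49 tilt [0.02 0.  ] 0.0108
```

Call:
drive_tool(
  moves=[
    {"dp": [0, -0.0004, 0.0004], "angular": [0, 0, 0], "hand": 0.0},
    {"dp": [0, 0, 0], "angular": [0, 0, 0], "hand": 0.0},
    {"dp": [0, 0, 0], "angular": [0, 0, 0], "hand": 0.0},
  ],
)

```text
clock: 15.25
tool_pos: [0.5447, 0.0935, 0.0456]
eef_rot: [0.679, 0.734, 0.0, 0.0]
force: [-0.2, -0.6, 3.0]
opening: 0.0114
grasp_force: 59.5
```

```bash
python3 -c "
from h import *
st()"
```

```text
t 15.25 tcp board mm [  7.7  -72.99] z 45.65 f board [-0.26 -0.61] 3.01 torque b [-0.048 -0.019] yaw 94.48 tilt [0.06 0.01] 0.0114
```

Call:
drive_tool(
  moves=[
    {"dp": [0, 0, 0.0004], "angular": [0, 0, 0], "hand": 0.0},
    {"dp": [0, 0, 0], "angular": [0, 0, 0], "hand": 0.0},
    {"dp": [0, 0, 0], "angular": [0, 0, 0], "hand": 0.0},
  ],
)

```text
clock: 15.55
tool_pos: [0.5446, 0.0934, 0.0454]
eef_rot: [0.679, 0.734, 0.0, 0.0]
force: [-1.1, -1.2, 6.3]
opening: 0.0108
grasp_force: 60.0
```

```bash
python3 -c "
from h import *
st()"
```

```text
t 15.55 tcp board mm [  7.67 -73.01] z 45.41 f board [-1.21 -1.08] 6.32 torque b [-0.086  0.013] yaw 94.49 tilt [0.06 0.  ] 0.0108
```

The pin top is felt at the expected height, with the underside 7 mm above the board. I'll ease off a little and slide along the rail.

Call:
drive_tool(
  moves=[
    {"dp": [0, -0.0002, -0.0003], "angular": [0, 0, 0], "hand": 0.0},
    {"dp": [0.001, 0, 0], "angular": [0, 0, 0], "hand": 0.0},
    {"dp": [0.0015, 0, 0], "angular": [0, 0, 0], "hand": 0.0},
    {"dp": [0.0015, 0, 0], "angular": [0, 0, 0], "hand": 0.0},
    {"dp": [0.002, 0, 0], "angular": [0, 0, 0], "hand": 0.0},
    {"dp": [0.002, 0, 0], "angular": [0, 0, 0], "hand": 0.0},
    {"dp": [0.002, 0, 0], "angular": [0, 0, 0], "hand": 0.0},
    {"dp": [0.0015, 0, 0], "angular": [0, 0, 0], "hand": 0.0},
    {"dp": [0.0015, 0, 0], "angular": [0, 0, 0], "hand": 0.0},
    {"dp": [0, 0, 0], "angular": [0, 0, 0], "hand": 0.0},
  ],
)

```text
clock: 16.55
tool_pos: [0.5432, 0.1016, 0.0456]
eef_rot: [0.68, 0.733, -0.003, 0.002]
force: [-2.3, -12.2, 12.9]
opening: 0.0113
grasp_force: 60.8
```

```bash
python3 -c "
from h import *
st()"
```

```text
t 16.55 tcp board mm [  6.85 -64.73] z 45.59 f board [ -3.22 -12.03] 12.89 torque b [-2.34   0.265] yaw 94.28 tilt [-0.05 -0.36] 0.0113
```

Call:
drive_tool(
  moves=[
    {"dp": [0.001, 0, 0], "angular": [0, 0, 0], "hand": 0.0},
    {"dp": [0.001, 0, 0], "angular": [0, 0, 0], "hand": 0.0},
    {"dp": [0, 0, 0], "angular": [0, 0, 0], "hand": 0.0},
  ],
)

```text
clock: 16.85
tool_pos: [0.543, 0.103, 0.0456]
eef_rot: [0.68, 0.733, -0.003, 0.002]
force: [-2.7, -13.0, 14.0]
opening: 0.0112
grasp_force: 60.9
```

```bash
python3 -c "
from h import *
st()"
```

```text
t 16.85 tcp board mm [  6.81 -63.29] z 45.62 f board [ -3.74 -12.74] 14.05 torque b [-2.575  0.24 ] yaw 94.26 tilt [-0.06 -0.4 ] 0.0112
```

Drag is building up, at 13 N with a slight tilt. I'll ease the load off before going on.

Call:
drive_tool(
  moves=[
    {"dp": [-0.001, 0, -0.0005], "angular": [0, 0, 0], "hand": 0.0},
    {"dp": [-0.001, 0, -0.0005], "angular": [0, 0, 0], "hand": 0.0},
    {"dp": [-0.001, 0, 0], "angular": [0, 0, 0], "hand": 0.0},
    {"dp": [0, 0, 0], "angular": [0, 0, 0], "hand": 0.0},
  ],
)

```text
clock: 17.25
tool_pos: [0.5427, 0.1056, 0.0459]
eef_rot: [0.679, 0.734, -0.0, -0.0]
force: [0.2, -1.7, -0.3]
opening: 0.0107
grasp_force: 59.0
```

```bash
python3 -c "
from h import *
st()
c=bot.calibration('wrist');im=bot.snapshot('wrist');cv2.imwrite('pics/w5.png',cv2.resize(im[130:340,200:500],None,fx=2.6,fy=2.6,interpolation=cv2.INTER_CUBIC))"
```

```text
t 17.25 tcp board mm [  6.66 -60.67] z 45.88 f board [ 0.1  -1.67] -0.32 torque b [-0.346 -0.056] yaw 94.51 tilt [-0.04  0.02] 0.0107
```

View pics/w5.png

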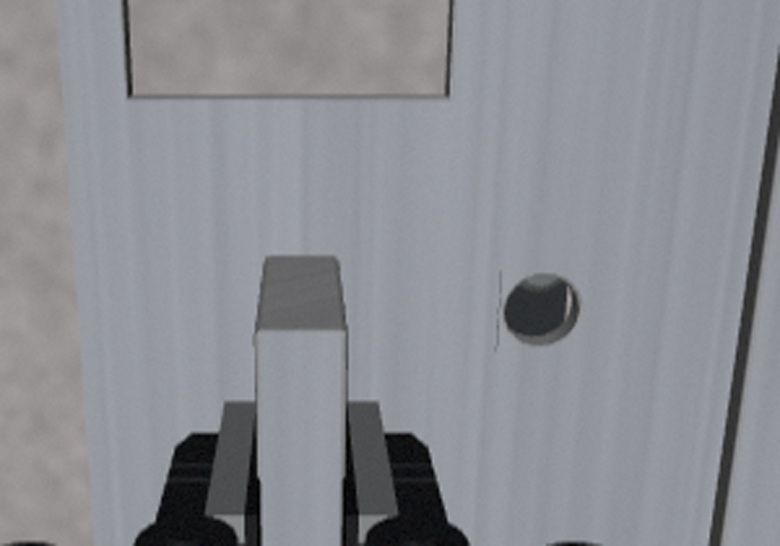

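The pin top is now visible at the far side of the hole, at crop (545,280), and its x is in line. It is about 6 mm further along. I'll slide on with almost no load.

Call:
drive_tool(
  moves=[
    {"dp": [0, 0.0003, -0.0004], "angular": [0, 0, 0], "hand": 0.0},
    {"dp": [0.001, 0.0002, 0], "angular": [0, 0, 0], "hand": 0.0},
    {"dp": [0.001, 0, 0], "angular": [0, 0, 0], "hand": 0.0},
    {"dp": [0.001, 0, 0], "angular": [0, 0, 0], "hand": 0.0},
    {"dp": [0.001, 0, 0], "angular": [0, 0, 0], "hand": 0.0},
    {"dp": [0.001, 0, 0], "angular": [0, 0, 0], "hand": 0.0},
    {"dp": [0.0008, 0, 0], "angular": [0, 0, 0], "hand": 0.0},
    {"dp": [0, 0, 0], "angular": [0, 0, 0], "hand": 0.0},
    {"dp": [0, 0, 0], "angular": [0, 0, 0], "hand": 0.0},
  ],
)

```text
clock: 18.2
tool_pos: [0.543, 0.1112, 0.0466]
eef_rot: [0.679, 0.734, -0.0, -0.0]
force: [-0.1, -0.6, -2.9]
opening: 0.0109
grasp_force: 58.7
```

```bash
python3 - <<'E'
from h import *
st();s=bot.sense()
c=bot.calibration('wrist');im=bot.snapshot('wrist');cv2.imwrite('pics/w6raw.png',im)
# where should a centred pin-top circle (r3.5, z .025) and hole rims fall
p=s["tool_pos"];R=Ro.from_quat(s["eef_rot"]).as_matrix()
H=p+R[:,1]*.040+R[:,0]*.0213
big=cv2.resize(im[200:300,350:470],None,fx=6,fy=6,interpolation=cv2.INTER_CUBIC)
for r,z,col in((.00625,p[2]-.0209+.005,(0,255,0)),(.0035,.025,(0,0,255)),(.005,.0235,(255,0,0))):
    P=[proj(c,(H[0]+r*np.cos(t),H[1]+r*np.sin(t),z)) for t in np.linspace(0,6.28,40)]
    cv2.polylines(big,[np.int32([(6*(a-350)+3,6*(b-200)+3) for a,b in P])],True,col,1)
cv2.imwrite('pics/w6.png',big)
E
```

```text
t 18.2 tcp board mm [  7.46 -55.17] z 46.57 f board [-0.12 -0.56] -2.94 torque b [-0.095  0.047] yaw 94.5 tilt [-0. -0.] 0.0109
```

View pics/w6.png

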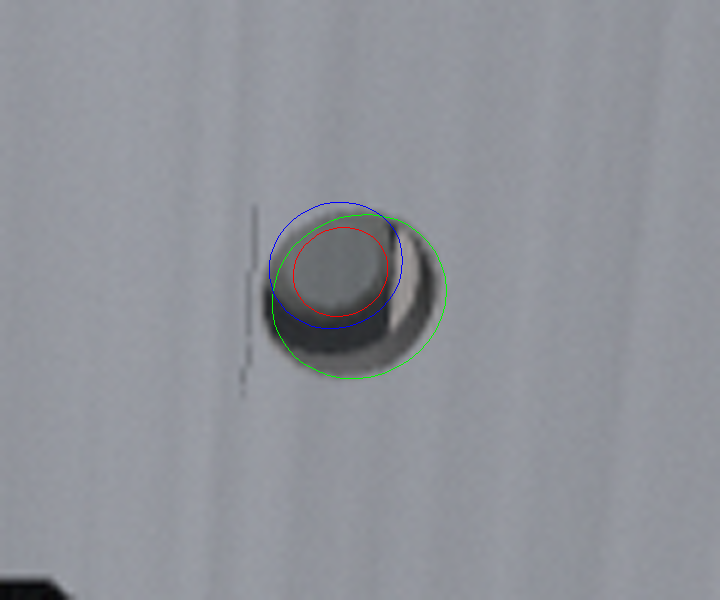

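The pin disc fills the hole within about 1 mm, at crop (330,262) against the expected (335,270). I'll slide 0.9 mm more and lower gently.

Call:
drive_tool(
  moves=[
    {"dp": [0.0005, 0, 0], "angular": [0, 0, 0], "hand": 0.0},
    {"dp": [0.0004, 0, 0.0003], "angular": [0, 0, 0], "hand": 0.0},
    {"dp": [0, 0, 0.0005], "angular": [0, 0, 0], "hand": 0.0},
    {"dp": [0, 0, 0.0005], "angular": [0, 0, 0], "hand": 0.0},
    {"dp": [0, 0, 0.0004], "angular": [0, 0, 0], "hand": 0.0},
    {"dp": [0, 0, 0], "angular": [0, 0, 0], "hand": 0.0},
  ],
)

```text
clock: 18.85
tool_pos: [0.5429, 0.112, 0.0448]
eef_rot: [0.679, 0.734, -0.0, -0.0]
force: [-0.8, -0.5, -2.7]
opening: 0.0109
grasp_force: 58.7
```

```bash
python3 -c "
from h import *
st()"
```

```text
t 18.85 tcp board mm [  7.41 -54.34] z 44.77 f board [-0.83 -0.44] -2.74 torque b [-0.099  0.082] yaw 94.49 tilt [-0.01 -0.  ] 0.0109
```

Free at 44.8 mm, where contact had come at about 45.6 mm, so the pin has entered the hole. I'll keep lowering in small checked steps.

Call:
drive_tool(
  moves=[
    {"dp": [0, 0, 0.0004], "angular": [0, 0, 0], "hand": 0.0},
    {"dp": [0, 0, 0.0004], "angular": [0, 0, 0], "hand": 0.0},
    {"dp": [0, 0, 0], "angular": [0, 0, 0], "hand": 0.0},
  ],
)

```text
clock: 19.15
tool_pos: [0.543, 0.1121, 0.044]
eef_rot: [0.679, 0.734, -0.0, -0.0]
force: [-0.4, 0.4, -2.4]
opening: 0.0113
grasp_force: 58.7
```

```bash
python3 -c "
from h import *
st()"
```

```text
t 19.15 tcp board mm [  7.47 -54.3 ] z 44.02 f board [-0.33  0.39] -2.44 torque b [-0.091  0.036] yaw 94.49 tilt [-0. -0.] 0.0113
```

Call:
drive_tool(
  moves=[
    {"dp": [0, 0, 0.0004], "angular": [0, 0, 0], "hand": 0.0},
    {"dp": [0, 0, 0.0004], "angular": [0, 0, 0], "hand": 0.0},
    {"dp": [0, 0, 0], "angular": [0, 0, 0], "hand": 0.0},
  ],
)

```text
clock: 19.45
tool_pos: [0.5429, 0.1121, 0.0432]
eef_rot: [0.679, 0.734, -0.0, -0.0]
force: [0.3, 0.6, -2.6]
opening: 0.011
grasp_force: 58.7
```

```bash
python3 -c "
from h import *
st()"
```

```text
t 19.45 tcp board mm [  7.46 -54.28] z 43.24 f board [0.33 0.57] -2.6 torque b [-0.081  0.108] yaw 94.49 tilt [-0.01 -0.  ] 0.011
```

Call:
drive_tool(
  moves=[
    {"dp": [0, 0, 0.0005], "angular": [0, 0, 0], "hand": 0.0},
    {"dp": [0, 0, 0.0005], "angular": [0, 0, 0], "hand": 0.0},
    {"dp": [0, 0, 0.0005], "angular": [0, 0, 0], "hand": 0.0},
    {"dp": [0, 0, 0.0005], "angular": [0, 0, 0], "hand": 0.0},
    {"dp": [0, 0, 0], "angular": [0, 0, 0], "hand": 0.0},
  ],
)

```text
clock: 19.95
tool_pos: [0.5429, 0.1121, 0.0412]
eef_rot: [0.679, 0.734, -0.0, -0.0]
force: [0.3, 0.2, -1.8]
opening: 0.011
grasp_force: 58.7
```

Call:
drive_tool(
  moves=[
    {"dp": [0, 0, 0.0005], "angular": [0, 0, 0], "hand": 0.0},
    {"dp": [0, 0, 0.0005], "angular": [0, 0, 0], "hand": 0.0},
    {"dp": [0, 0, 0.0005], "angular": [0, 0, 0], "hand": 0.0},
    {"dp": [0, 0, 0], "angular": [0, 0, 0], "hand": 0.0},
  ],
)

```text
clock: 20.35
tool_pos: [0.5429, 0.1121, 0.0397]
eef_rot: [0.679, 0.734, -0.0, -0.0]
force: [0.3, -0.1, -2.8]
opening: 0.0109
grasp_force: 58.7
```

```bash
python3 -c "
from h import *
st()"
```

```text
t 20.35 tcp board mm [  7.43 -54.29] z 39.7 f board [ 0.3  -0.12] -2.81 torque b [-0.06   0.053] yaw 94.5 tilt [-0.01 -0.  ] 0.0109
```

Call:
drive_tool(
  moves=[
    {"dp": [0, 0, 0.0004], "angular": [0, 0, 0], "hand": 0.0},
    {"dp": [0, 0, 0.0003], "angular": [0, 0, 0], "hand": 0.0},
    {"dp": [0, 0, 0], "angular": [0, 0, 0], "hand": 0.0},
  ],
)

```text
clock: 20.65
tool_pos: [0.543, 0.1121, 0.0391]
eef_rot: [0.679, 0.734, 0.0, -0.0]
force: [0.5, 0.6, -2.7]
opening: 0.0111
grasp_force: 58.7
```

```bash
python3 -c "
from h import *
st()"
```

```text
t 20.65 tcp board mm [  7.51 -54.27] z 39.07 f board [0.54 0.57] -2.68 torque b [-0.054  0.024] yaw 94.49 tilt [0. 0.] 0.0111
```

Call:
drive_tool(
  moves=[
    {"dp": [0, 0, 0.0003], "angular": [0, 0, 0], "hand": 0.0},
    {"dp": [0, 0, 0], "angular": [0, 0, 0], "hand": 0.0},
  ],
)

```text
clock: 20.85
tool_pos: [0.543, 0.112, 0.0389]
eef_rot: [0.679, 0.734, -0.0, 0.0]
force: [-0.7, -0.1, -1.5]
opening: 0.0111
grasp_force: 59.1
```

Call:
drive_tool(
  moves=[
    {"dp": [0, 0, 0.0003], "angular": [0, 0, 0], "hand": 0.0},
    {"dp": [0, 0, 0], "angular": [0, 0, 0], "hand": 0.0},
  ],
)

```text
clock: 21.05
tool_pos: [0.543, 0.1121, 0.0389]
eef_rot: [0.679, 0.734, -0.0, 0.0]
force: [-2.5, -0.8, 5.0]
opening: 0.0113
grasp_force: 59.8
```

```bash
python3 -c "
from h import *
st()"
```

```text
t 21.05 tcp board mm [  7.5  -54.32] z 38.89 f board [-2.56 -0.59] 4.97 torque b [-0.151  0.466] yaw 94.49 tilt [ 0.   -0.01] 0.0113
```

The plate meets the board at z = 38.9 mm, exactly the predicted home height. I'll ease off and release.

Call:
drive_tool(
  moves=[
    {"dp": [0, 0, -0.0003], "angular": [0, 0, 0], "hand": 0.0},
    {"dp": [0, 0, 0], "angular": [0, 0, 0], "hand": 0.012},
    {"dp": [0, 0, 0], "angular": [0, 0, 0], "hand": 0.016},
    {"dp": [0, 0, 0], "angular": [0, 0, 0], "hand": 0.022},
    {"dp": [0, 0, 0], "angular": [0, 0, 0], "hand": 0.03},
    {"dp": [0, 0, 0], "angular": [0, 0, 0], "hand": 0.036},
    {"dp": [0, 0, 0], "angular": [0, 0, 0], "hand": 0.036},
    {"dp": [0, 0, 0], "angular": [0, 0, 0], "hand": 0.036},
  ],
)

```text
clock: 21.85
tool_pos: [0.543, 0.1121, 0.0388]
eef_rot: [0.679, 0.734, 0.0, 0.0]
force: [0.6, 0.2, 0.3]
opening: 0.0361
grasp_force: 0.0
```

Call:
drive_tool(
  moves=[
    {"dp": [0, 0, -0.005], "angular": [0, 0, 0], "hand": 0.036},
    {"dp": [0, 0, -0.01], "angular": [0, 0, 0], "hand": 0.036},
    {"dp": [0, 0, -0.02], "angular": [0, 0, 0], "hand": 0.036},
    {"dp": [0, 0, -0.03], "angular": [0, 0, 0], "hand": 0.036},
    {"dp": [0, 0, -0.035], "angular": [0, 0, 0], "hand": 0.036},
    {"dp": [0, 0, -0.035], "angular": [0, 0, 0], "hand": 0.036},
    {"dp": [-0.01, 0, -0.02], "angular": [0, 0, 0], "hand": 0.036},
    {"dp": [0, 0, -0.01], "angular": [0, 0, 0], "hand": 0.036},
    {"dp": [0, 0, 0], "angular": [0, 0, 0], "hand": 0.036},
    {"dp": [0, 0, 0], "angular": [0, 0, 0], "hand": 0.036},
  ],
)

```text
clock: 22.85
tool_pos: [0.5431, 0.1023, 0.2031]
eef_rot: [0.679, 0.734, -0.0, -0.0]
force: [0.1, 0.7, 0.2]
opening: 0.0362
grasp_force: 0.0
```

```bash
python3 -c "
from h import *
st()
im=bot.snapshot('wrist');s=bot.snapshot('side')
cv2.imwrite('pics/w7.png',np.hstack([cv2.resize(im,(400,300)),cv2.resize(s[210:400,100:353],(400,300))]))"
```

```text
t 22.85 tcp board mm [  6.84 -64.02] z 203.05 f board [0.12 0.69] 0.19 torque b [-0.001 -0.05 ] yaw 94.51 tilt [-0.07 -0.01] 0.0362
```

View pics/w7.png

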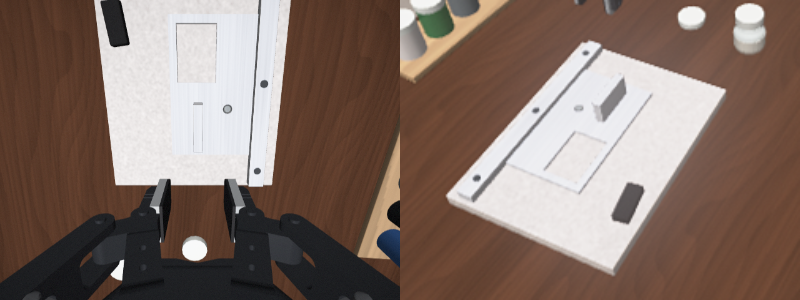

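The pictures show the plate flat along the rail with the pin in its hole, at (227,109) in the left panel. The gripper is clear of it, and the eraser, jar and cap haven't moved.

```bash
python3 -c "
from h import *
print(bot.finish_job())"
```

```text
the job is handed in; nothing more can be done
None
```

The plate is home: flat on the board along the rail with the pin in its hole, released, and handed in at about 23 s. While sliding, the plate dragged on the pin top once (about 14 N, with a slight tilt), so I eased off and finished with almost no load.

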